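Parade the game pawns by height

TASK

Set up the game: stand the four wooden pawns on the four black marks of the wooden board in order of height, one to a mark, with the tallest next to the yellow timer and the shortest next to the black dice cup. Centre each upright on its mark and let go of it; knock no pawn over, and leave the timer and the dice cup where they stand.

Things in the scene. Friction and masses are not known exactly. Their poses are not given: they have to be found in the camera images.
- pawn_tallest: the tallest of four loose pawns of pale bare wood: 83 mm tall in all, a straight round body 42 mm in diameter up to 57 mm, topped by a ball head 29 mm in diameter. Starts upright on the table, 60 mm or more (centre to centre) from the 18 mm green cubes lying about and farther from all else. Origin: centre of the underside, z up; yaw has no meaning
- pawn_tall: the second tallest of four loose pawns of pale bare wood: 70 mm tall in all, a straight round body 37 mm in diameter up to 47 mm, topped by a ball head 26 mm in diameter. Starts upright on the table, 60 mm or more (centre to centre) from the 18 mm green cubes lying about and farther from all else. Origin: centre of the underside, z up; yaw has no meaning
- pawn_short: the second shortest of four loose pawns of pale bare wood: 57 mm tall in all, a straight round body 32 mm in diameter up to 38 mm, topped by a ball head 22 mm in diameter. Starts upright on the table, 60 mm or more (centre to centre) from the 18 mm green cubes lying about and farther from all else. Origin: centre of the underside, z up; yaw has no meaning
- pawn_shortest: the shortest of four loose pawns of pale bare wood: 44 mm tall in all, a straight round body 27 mm in diameter up to 28 mm, topped by a ball head 19 mm in diameter. Starts upright on the table, 60 mm or more (centre to centre) from the 18 mm green cubes lying about and farther from all else. Origin: centre of the underside, z up; yaw has no meaning
- mark_a: flat black disc, 52 mm in diameter, inlaid level in the top of the fixed wooden board (330 x 80 x 12 mm, on the table); first of the row of four, counted from the board's +y (robot's left) end. Marks are 70 to 98 mm apart and within 5 mm of the board's long middle line. Origin: centre of the disc, on the board's top, 12 mm above the table; its y axis runs along the row towards the +y end, z up
- mark_b: flat black disc, 52 mm in diameter, inlaid level in the top of the fixed wooden board (330 x 80 x 12 mm, on the table); second of the row of four, counted from the board's +y (robot's left) end. Marks are 70 to 98 mm apart and within 5 mm of the board's long middle line. Origin: centre of the disc, on the board's top, 12 mm above the table; its y axis runs along the row towards the +y end, z up
- mark_c: flat black disc, 52 mm in diameter, inlaid level in the top of the fixed wooden board (330 x 80 x 12 mm, on the table); third of the row of four, counted from the board's +y (robot's left) end. Marks are 70 to 98 mm apart and within 5 mm of the board's long middle line. Origin: centre of the disc, on the board's top, 12 mm above the table; its y axis runs along the row towards the +y end, z up
- mark_d: flat black disc, 52 mm in diameter, inlaid level in the top of the fixed wooden board (330 x 80 x 12 mm, on the table); last of the row of four, counted from the board's +y (robot's left) end. Marks are 70 to 98 mm apart and within 5 mm of the board's long middle line. Origin: centre of the disc, on the board's top, 12 mm above the table; its y axis runs along the row towards the +y end, z up
- timer: yellow game timer, loose, a rounded box 44 x 58 x 52 mm high with a small toggle on top (69 mm in all), standing on the table about 117 mm beyond one end mark of the row: either end, it changes. Origin: centre of the underside, z up
- dice_cup: black open dice cup, loose, 76 mm across the rim, 85 mm high, standing on the table about 117 mm beyond the other end mark of the row. Origin: centre of the underside, z up
Mind the look-alikes: they are no part of the job. Leave any blue look-alike of the pawn_tallest alone.

How it is judged:
By the outcome, as a careful person would: the job done as asked, in the order asked, and still so for the second after the job is handed in, with the robot touching nothing.
It also fails if it takes over 120 s, if anything falls off the work surface, if the arm or the gripper's body presses on something with over 40 N, if the wrist force passes 120 N, or if a joint passes its speed limit or range.

ROBOT

A 6-joint arm with a two-finger parallel gripper is mounted at the origin on the work surface. World frame = base frame: x ahead of the robot, y to its left, z up, the work surface at z = 0. Lengths are in mm, angles in degrees, forces in N, time in s.
With the tool pointing down it reaches from about 250 to 800 mm from the base axis. Payload 8.5 kg.
Tool frame: the origin (TCP) lies on the centre line of the jaws, within the pads' length; the fingertips stand 14 mm ahead of it and the grasp point (between the pads) lies 5 mm behind it; x points along the fingers, y is the direction in which the jaws open and shut, and the axes are right-handed (so a half turn about x gives the same grasp; the last joint's range is limited). The gripper opens to 85 mm and grips with 20 to 120 N. Pads are 22 mm wide; open, the fingers measure 114 mm over their backs; the gripper's body (76 mm by 85 mm) begins 54 mm behind the grasp point. The pads swing forward as they close: fully open they stand 13 mm farther back than shut.
Start: joints at [70.875, 13.648, -0.773, 75.585, 0, 90], TCP at [171.993, 495.983, 245.276] pointing down, gripper open.
Joint ranges: [-152.45, 152.45], [-59.26, 108.67], [-65.41, 83.53], [-104.44, 129.93], [-82.83, 76.93], [-180, 180]. Speed limits (degrees/s): [127.2, 127.2, 159.86, 180, 180, 180].

INTERFACE

Orientations are given as a 3x3 rotation matrix whose columns are the frame's x, y, z axes.
In Python, from rig import env gives the robot as it stands. The module is installed in compiled form; this text tells all that it offers.
- The arm moves only by the shell command python3 -m jog 'ROWS'. ROWS is text: rows parted by semicolons, each of 7 numbers parted by spaces: the shift along the tool's x, y, z in mm, then the turn, a rotation vector about the tool's x, y, z in rad, then the finger opening in mm, from 0 to 85.4. A call has 1 to 10 rows; each row is the pose to reach, as a shift and turn from the pose commanded when the call began, along the tool's axes at that moment; what a row does not reach only later rows make up. A row lasts 1/8 s, in which the tool goes at most 62.5 mm and 10.7 degrees, less where a joint would pass 70% of its speed; a pose out of reach is approached as far as the arm can. A call with a gripper value outside its range is refused whole. The fingers move at their own pace and stop on an object; the grip force is fixed at half the most. Time passes only in rows, so rows that repeat a pose let the fingers close. It gives the time, the measured TCP pose, the force and the opening at its end, in the units of the state.
- env.read_state(): the state, without advancing time (a new reading comes with each control period).
- env.read_camera(name): name is "scene" or "top" or "wrist"; returns a dict with "pixels" (384x512x3 uint8, red, green, blue), "vfov" (degrees; the focal length in pixels is half the picture's height over the tangent of half this angle, whatever the lens; pixels are square), "cx", "cy" (the principal point, pixels), "dist" ([k1, k2, p1, p2, k3] as OpenCV has them; the pictures are not rectified), "R" (3x3) and "t" (3): a world point X has camera coordinates R X + t; the wrist camera has in their place "mount" (4x4, takes a point from camera to tool coordinates, whose origin is the TCP and whose axes are the tool frame's). Camera axes: x right, y down, z forward; pixel columns grow to the right and rows downward; lengths in mm; the calibration is good to about 2 mm. A picture is of the moment at which its call begins: read the wrist's pose just before it. There is no depth.
- env.job_done(): hands the job in, once; it reports no verdict.
The state is a dict: "clock": time; "joints": joint angles; "qd": joint speeds; "joint_efforts": joint torques, N m; "tcp_pos": TCP position; "eef_rot": TCP orientation; "wrist_force": force on the tool from outside, world axes, zero at the start; "torque": the same for the moment, N m; "opening": opening from 0.0 (shut) to 1.0 (fully open).
Only numpy, scipy, OpenCV 4.12 (cv2) and the standard library are available. Lean on these libraries where they do the work, as an engineer would, in place of code of your own. Each camera call takes 0.05 s, during which the arm holds its last target.

## Working session

There is one attempt and no reset: what is moved stays moved. The work goes in short steps, Python scripts to look and compute and a shell command to move; the robot and the scene stay as the last step left them, time stands still between calls to the robot, and variables do not carry over. Pictures are saved under pics/ and viewed, and the job is handed in when it is done.

```bash
mkdir -p pics; cat > h.py <<'E'
import numpy as np, cv2
from rig import env
def cam(n):
    s=env.read_state(); c=env.read_camera(n); p=c["pixels"]; H=p.shape[0]
    f=H/2/np.tan(np.radians(c["vfov"])/2)
    c["K"]=np.array([[f,0,c["cx"]],[0,f,c["cy"]],[0,0,1]]); c["D"]=np.array(c["dist"],float)
    if "mount" in c:
        M=np.array(c["mount"]); Rt=np.array(s["eef_rot"]); 
        Rwc=Rt@M[:3,:3]; o=Rt@M[:3,3]+np.array(s["tcp_pos"])
    else:
        R=np.array(c["R"]); Rwc=R.T; o=-R.T@np.array(c["t"])
    c["Rwc"]=Rwc; c["o"]=o
    return c
def ray(c,uv):
    q=cv2.undistortPoints(np.array(uv,float).reshape(-1,1,2),c["K"],c["D"]).reshape(-1,2)
    return (c["Rwc"]@np.c_[q,np.ones(len(q))].T).T
def onz(c,uv,z):
    d=ray(c,uv); z=np.asarray(z,float)
    return c["o"]+d*((z-c["o"][2])/d[:,2])[:,None]
def proj(c,X):
    R=c["Rwc"].T; t=-R@c["o"]
    return cv2.projectPoints(np.array(X,float).reshape(-1,1,3),cv2.Rodrigues(R)[0],t,c["K"],c["D"])[0].reshape(-1,2)
def save(c,n,k=1.5): cv2.imwrite("pics/"+n,cv2.resize(c["pixels"][:,:,::-1],None,fx=k,fy=k,interpolation=cv2.INTER_CUBIC))
E
python3 - <<'E'
from h import *
s=env.read_state(); print(s)
for n in ["top","scene","wrist"]:
    c=cam(n); save(c,n+"0.png"); print(n,c["o"],c["vfov"],c["dist"])
E
```

```text
{'clock': 0.0, 'joints': array([ 7.08750584e+01,  1.36815609e+01, -8.14407818e-01,  7.55851550e+01,
       -4.16521217e-03,  8.99965907e+01]), 'qd': array([ 0.04479045, -0.00184208, -0.06173702, -0.0203376 , -0.00489149,
       -0.04535918]), 'joint_efforts': array([-1.75241454e-03, -5.38782871e+01,  3.46444416e+01,  1.80882588e-02,
       -8.57527340e-06, -1.32099780e-05]), 'tcp_pos': array([171.90117094, 495.65798555, 244.68931213]), 'eef_rot': array([[-3.95197650e-04,  3.27572668e-01,  9.44825905e-01],
       [-1.36154502e-03,  9.44824927e-01, -3.27572898e-01],
       [-9.99998995e-01, -1.41587904e-03,  7.26123431e-05]]), 'wrist_force': array([ 0.03000129,  0.23300952, -0.24506017]), 'torque': array([-0.03215155, -0.02599436, -0.02326416]), 'opening': 0.9989509124319557}
top [459.28535804  14.53636795 910.36725648] 49.285615111753984 [-0.15827484  0.          0.          0.          0.        ]
scene [1146.99219929 -171.5111157   593.22134357] 49.96955966360005 [0.02050074 0.         0.         0.         0.        ]
wrist [100.16673736 521.38524488 373.45792326] 63.207257808157856 [-0.08170942  0.          0.          0.          0.        ]
```

View pics/top0.png

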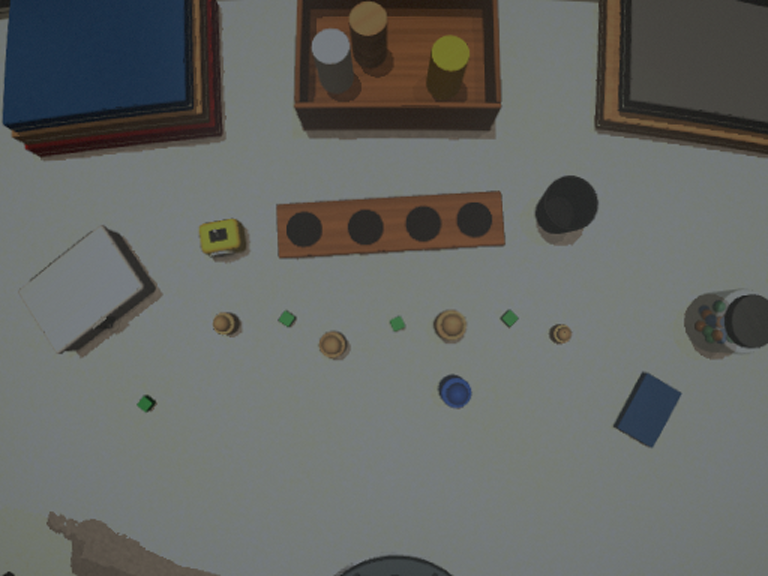

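View pics/scene0.png

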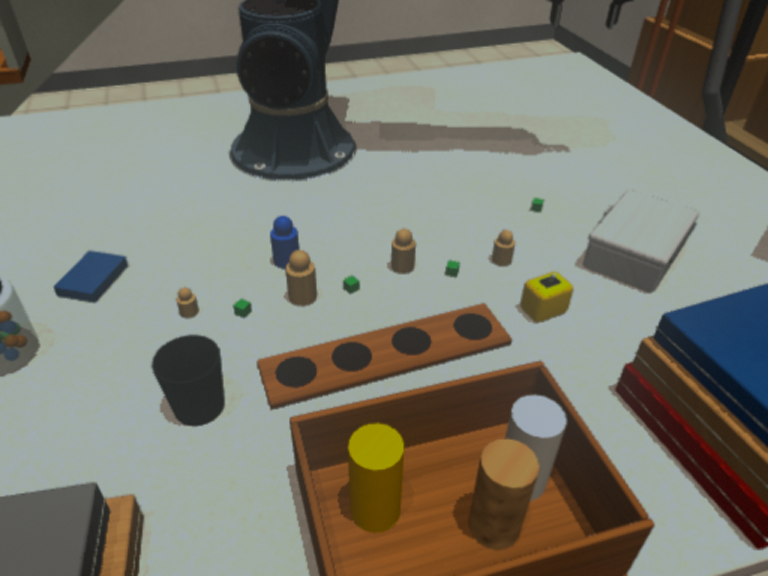

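The top view shows the marks as black discs at about (303,229), (365,227), (423,223), (474,220) in the enlarged picture. The timer at (221,237) is on the left, the +y end, and the cup is at (567,205). So mark_a takes the tallest, then b, c and d in falling height. Candidates: wood pawns at (450,325), (332,345), (224,323) and (562,333), plus the blue look-alike at (456,392), which I leave alone.

```bash
cat > m.py <<'E'
from h import *
def blobs(m,amin=30):
    n,l,st,ce=cv2.connectedComponentsWithStats(m.astype(np.uint8)); 
    return [(l==i,st[i],ce[i]) for i in range(1,n) if st[i][4]>=amin]
E
python3 - <<'E'
from m import *
c=cam("top"); p=c["pixels"]; hsv=cv2.cvtColor(p,cv2.COLOR_RGB2HSV); g=p.max(2)
# marks
roi=np.zeros(g.shape,bool); roi[120:180,180:340]=1
for m,st,ce in blobs((g<45)&roi,150):
    cn=cv2.findContours(m.astype(np.uint8),0,1)[0][0]; e=cv2.fitEllipse(cn)
    w=onz(c,[e[0]],12)[0]; print("mark",np.round(e[0],1),np.round(e[1],1),w.round(1), e[1][0]/c["K"][0,0]*(c["o"][2]-12))
roi=np.zeros(g.shape,bool); roi[195:250,120:400]=1
h,s,v=[hsv[:,:,i].astype(int) for i in range(3)]
for m,st,ce in blobs((h>5)&(h<25)&(s>70)&roi,60):
    print("pawn",st,ce.round(1))
k=np.hstack([cv2.resize(p[y-20:y+20,x-20:x+20,::-1],None,fx=5,fy=5,interpolation=cv2.INTER_NEAREST) for x,y in [(300,216),(222,228),(150,215),(374,222)]])
cv2.imwrite("pics/crop1.png",k)
c=cam("scene"); p=c["pixels"]
k2=np.hstack([cv2.resize(p[y-20:y+20,x-20:x+20,::-1],None,fx=5,fy=5,interpolation=cv2.INTER_NEAREST) for x,y in [(200,184),(269,167),(336,164),(125,200)]])
cv2.imwrite("pics/crop1.png",np.vstack([k,k2]))
E
```

```text
mark [315.8 145.8] [20.3 21.6] [ 612.  -113.4   12. ] 43.61088903706494
mark [281.6 148.5] [21.2 21.3] [605.8 -39.   12. ] 45.526502147868854
mark [243.2 151.1] [21.3 21.4] [600.   44.5  12. ] 45.774611600096534
mark [202.2 152.4] [21.3 21.6] [597.2 133.6  12. ] 45.788334730698445
pawn [290 207  21  20 313] [300.  216.5]
pawn [142 209  15  14 170] [149.1 215.4]
pawn [369 217  11  12 100] [374.3 222.2]
pawn [213 221  17  18 235] [221.1 229.5]
```

View pics/crop1.png

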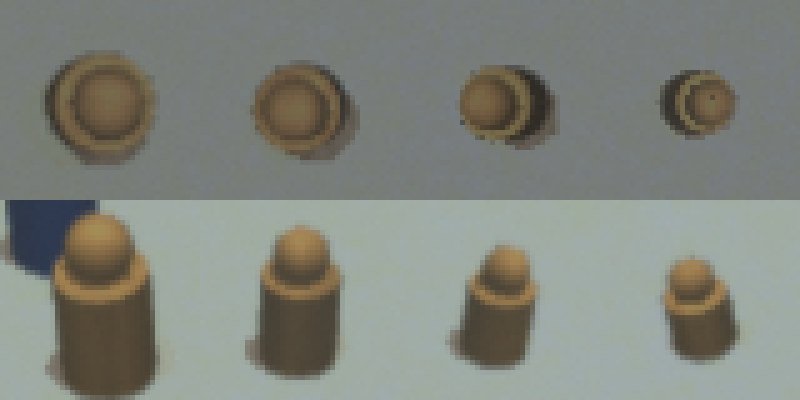

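The crops confirm the sizes fall in the order tallest, tall, short, shortest. Next I cast rays to the head centres in both views as a cross-check.

```bash
python3 - <<'E'
from m import *
T=[(300,216,107,103),(222,228,95,107),(150,215,90,102),(374,222,113,103)]
S=[(200,184,98,48),(269,167,102,53),(336,164,108,69),(125,200,90,81)]
z=[68.5,57,46,34.5]; zb=[57,47,38,28]
f=lambda L:[(x-20+a/5-.5,y-20+b/5-.5) for x,y,a,b in L]
ct=cam("top"); cs=cam("scene")
A=onz(ct,f(T),z); B=onz(cs,f(S),z); print(A.round(1)); print(B.round(1))
dt=ray(ct,f(T)); ds=ray(cs,f(S))
for a,b in zip(dt,ds):
    k=np.linalg.lstsq(np.c_[a,-b],cs["o"]-ct["o"],rcond=None)[0]
    P=ct["o"]+a*k[0]; Q=cs["o"]+b*k[1]; print("tri",((P+Q)/2).round(1),np.linalg.norm(P-Q).round(1))
for c,nm in ((ct,"top"),(cs,"scene")):
  g=c["pixels"].max(2); roi=np.zeros(g.shape,bool)
  if nm=="top": roi[130:172,186:336]=1
  else: roi[205:268,175:338]=1
  if nm=="scene":
    roi[:]=0
    for q in proj(c,[[612,-113,12],[606,-39,12],[600,44.5,12],[597,134,12]]): roi[int(q[1])-14:int(q[1])+15,int(q[0])-18:int(q[0])+19]=1
  h=c["pixels"].astype(int); sat=h[:,:,0]-h[:,:,2]
  for m,st,ce in blobs((sat<25)&(g<70)&roi,150):
    cn=cv2.findContours(m.astype(np.uint8),0,1)[0][0]; 
    w=onz(c,cn.reshape(-1,2),12); ee=cv2.fitEllipse(w[:,:2].astype(np.float32)); print(nm,np.round(ee[0],1),np.round(ee[1],1))
  yel=cv2.cvtColor(c["pixels"],cv2.COLOR_RGB2HSV)
E
```

```text
[[ 459.6  -74.    68.5]
 [ 433.2   88.5   57. ]
 [ 460.9  242.9   46. ]
 [ 446.6 -237.5   34.5]]
[[ 458.5  -75.    68.5]
 [ 429.5   89.6   57. ]
 [ 459.9  244.3   46. ]
 [ 445.3 -237.5   34.5]]
tri [459.5 -74.6  69.1] 1.2
tri [433.3  88.2  59.8] 0.1
tri [461.1 243.   47. ] 0.9
tri [ 446.6 -237.3   35.6] 0.2
top [ 611.8 -113.6] [49.  49.5]
top [605.3 -39.3] [48.8 49.3]
top [597.2 133.2] [49.4 50.4]
top [600.2  44.3] [48.9 49.4]
scene [597.1 133.6] [47.3 48.4]
scene [599.8  44.1] [47.2 48.5]
scene [605.1 -39.5] [47.4 48.2]
scene [ 611.  -113.7] [47.8 49.5]
```

Both views agree to 1–2 mm, apart from 3.7 mm in x for the tall pawn, and the heights check out. Pawns (x, y):

| Pawn | x | y |
|---|---|---|
| tallest | 459.2 | -74.6 |
| tall | 432.5 | 88.6 |
| short | 460.5 | 243.4 |
| shortest | 446.3 | -237.4 |

Marks (x, y):

| Mark | x | y |
|---|---|---|
| a | 597.1 | 133.4 |
| b | 600 | 44.2 |
| c | 605.2 | -39.4 |
| d | 611.4 | -113.7 |

I start by moving above the short pawn and turning the jaws to world y.

```bash
python3 -m jog '12 -18 44 -0.042 0 0 70; 24 -36 89 -0.084 0 0 70; 36 -54 133 -0.125 0 0 70; 48 -72 178 -0.167 0 0 70; 59 -90 222 -0.209 0 0 70; 71 -108 266 -0.25 0 0 70; 83 -126 311 -0.292 0 0 70; 95 -144.2 355.3 -0.334 0 0 70; 95 -144.2 355.3 -0.334 0 0 70; 95 -144.2 355.3 -0.334 0 0 70'; python3 - <<'E'
from h import *
s=env.read_state(); print(s["tcp_pos"],s["eef_rot"].round(4))
c=cam("wrist"); save(c,"w1.png")
print(proj(c,[[460.5,243.4,46],[460.5,243.4,57],[460.5,243.4,0]])*1.5)
E
```

```text
clock: 1.6
tcp_pos: [460.2, 243.3, 150.3]
eef_rot: [[-0.001, 0.001, 1.0], [-0.0, 1.0, -0.001], [-1.0, -0.0, -0.001]]
wrist_force: [-0.1, 0.2, 0.0]
opening: 0.821
[460.19288308 243.32838747 150.26211552] [[-6.e-04  9.e-04  1.e+00]
 [-0.e+00  1.e+00 -9.e-04]
 [-1.e+00 -0.e+00 -6.e-04]]
[[377.76072368 292.86226699]
 [377.70503699 299.68297319]
 [377.95016889 269.7093755 ]]
```

View pics/w1.png

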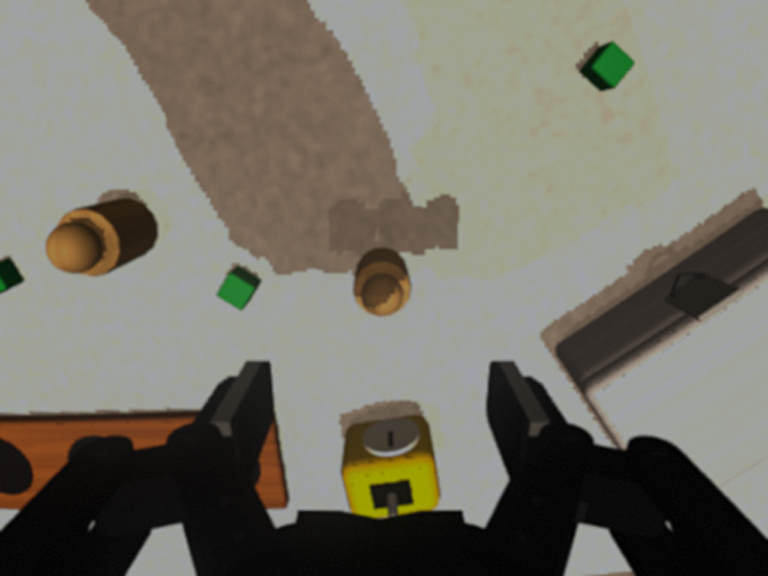

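The wrist view shows the short pawn's head at (382,292), between the open jaws. I predicted (378,293), so it is within about 2 mm. I go down and grasp.

```bash
python3 -m jog '40 0.7 0 0 0 0 70; 80 0.7 0 0 0 0 70; 110 0.7 0 0 0 0 70; 128 0.7 0 0 0 0 70; 128 0.7 0 0 0 0 70; 128 0.7 0 0 0 0 20; 128 0.7 0 0 0 0 20; 128 0.7 0 0 0 0 20; 128 0.7 0 0 0 0 20; 128 0.7 0 0 0 0 20'
```

```text
clock: 2.9
tcp_pos: [461.0, 244.6, 23.6]
eef_rot: [[0.002, -0.0, 1.0], [0.001, 1.0, 0.0], [-1.0, 0.001, 0.002]]
wrist_force: [-1.4, 1.4, 6.7]
opening: 0.356
```

```bash
python3 -m jog '0 0 0 0 0 0 20; 0 0 0 0 0 0 20; -10 0 0 0 0 0 20; -40 0 0 0 0 0 20; -80 0 0 0 0 0 20; -110 0 0 0 0 0 20; -110 0 0 0 0 0 20';  python3 - <<'E'
from h import *
c=cam("wrist"); save(c,"w2.png")
s=env.read_state(); print(s["tcp_pos"],s["opening"],s["wrist_force"])
E
```

```text
clock: 3.78
tcp_pos: [461.9, 244.7, 135.4]
eef_rot: [[0.005, -0.0, 1.0], [0.002, 1.0, 0.0], [-1.0, 0.002, 0.005]]
wrist_force: [0.6, -0.3, -0.1]
opening: 0.357
[461.09984733 244.3167611  133.79620267] 0.35575787138825105 [-0.52083264 -0.11519515 -0.92894642]
```

View pics/w2.png

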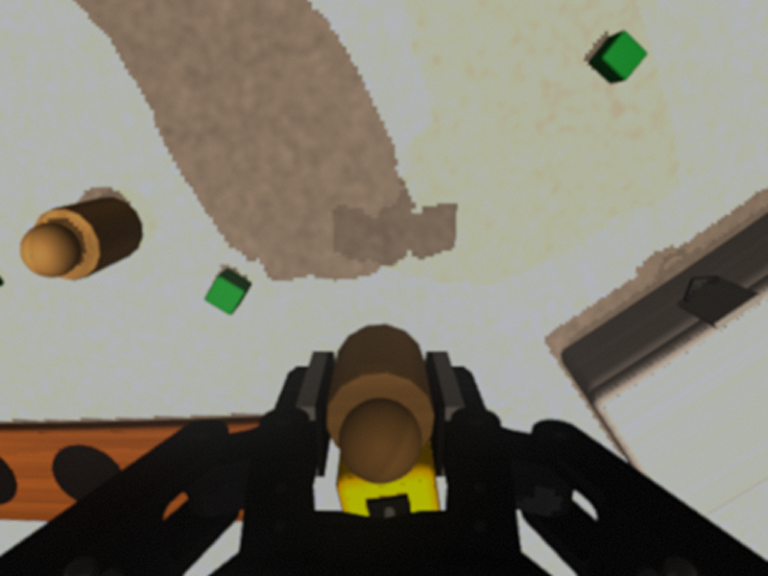

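```bash
python3 -m jog '0 -20 10 0 0 0 20; 0 -55 28 0 0 0 20; 0 -95 48 0 0 0 20; 0 -140 71 0 0 0 20; 0 -185 94 0 0 0 20; 0 -225 115 0 0 0 20; 0 -260 132.5 0 0 0 20; 0 -283.5 144.5 0 0 0 20; 0 -283.5 144.5 0 0 0 20; 0 -283.5 144.5 0 0 0 20';  python3 - <<'E'
from h import *
c=cam("wrist"); save(c,"w3.png")
s=env.read_state(); print(s["tcp_pos"],s["opening"],s["wrist_force"]); print(s["eef_rot"].round(4))
E
```

```text
clock: 5.08
tcp_pos: [604.2, -39.1, 131.5]
eef_rot: [[-0.002, -0.0, 1.0], [0.0, 1.0, 0.0], [-1.0, 0.0, -0.002]]
wrist_force: [-0.9, 1.1, -0.0]
opening: 0.36
[604.2106355  -38.77821995 131.73880614] 0.3585126080255539 [-0.56648721 -0.29186977  0.24265844]
[[-1.4e-03 -7.0e-04  1.0e+00]
 [ 2.0e-04  1.0e+00  7.0e-04]
 [-1.0e+00  2.0e-04 -1.4e-03]]
```

```bash
python3 -m jog '30 -0.4 0.8 0 0 0 20; 65 -0.4 0.8 0 0 0 20; 85 -0.4 0.8 0 0 0 20; 92 -0.4 0.8 0 0 0 20; 95 -0.4 0.8 0 0 0 20; 96 -0.4 0.8 0 0 0 20; 96 -0.4 0.8 0 0 0 20'; python3 - <<'E'
from m import *
c=cam("scene"); p=c["pixels"]; x,y=[int(i) for i in proj(c,[[605,-39,40]])[0]]
cv2.imwrite("pics/s3.png",cv2.resize(p[y-40:y+40,x-50:x+50,::-1],None,fx=8,fy=7,interpolation=cv2.INTER_CUBIC))
s=env.read_state(); print(s["tcp_pos"],s["opening"],s["wrist_force"])
E
```

```text
clock: 6.0
tcp_pos: [606.2, -39.8, 37.0]
eef_rot: [[0.001, -0.0, 1.0], [-0.0, 1.0, 0.0], [-1.0, -0.0, 0.001]]
wrist_force: [-0.3, -0.5, 0.1]
opening: 0.355
[606.17441357 -39.8851703   36.98280095] 0.3565094200384018 [-0.00176424 -0.56191225  0.16119729]
```

View pics/s3.png

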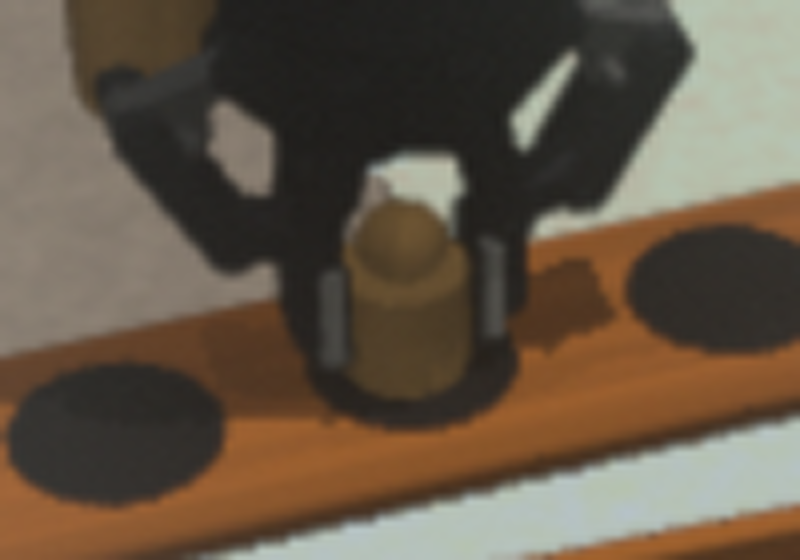

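The scene crop shows the pawn upright over mark c, with no contact yet. I lower it the last 1.5–2 mm, watching the force.

```bash
python3 -m jog '1 0 -0.7 0 0 0 20; 1.5 0 -0.7 0 0 0 20; 1.5 0 -0.7 0 0 0 20; 1.5 0 -0.7 0 0 0 20'
```

```text
clock: 6.55
tcp_pos: [605.4, -39.9, 35.7]
eef_rot: [[0.001, -0.0, 1.0], [-0.0, 1.0, 0.0], [-1.0, -0.0, 0.001]]
wrist_force: [-2.1, 0.2, 6.9]
opening: 0.357
```

```bash
python3 -m jog '0 0 0 0 0 0 55; 0 0 0 0 0 0 55; 0 0 0 0 0 0 55; 0 0 0 0 0 0 55; -20 0 0 0 0 0 55; -50 0 0 0 0 0 55; -90 0 0 0 0 0 70;-115 0 0 0 0 0 75'; python3 - <<'E'
from m import *
c=cam("wrist"); save(c,"w4.png")
print(proj(c,[[605.2,-39.4,12+46],[605.2,-39.4,12]])*1.5)
E
```

```text
clock: 7.55
tcp_pos: [605.6, -39.9, 151.7]
eef_rot: [[0.002, -0.0, 1.0], [-0.0, 1.0, 0.0], [-1.0, -0.0, 0.002]]
wrist_force: [0.4, -0.5, -0.9]
opening: 0.881
[[378.52961056 297.61740867]
 [378.61833366 272.68284452]]
```

View pics/w4.png

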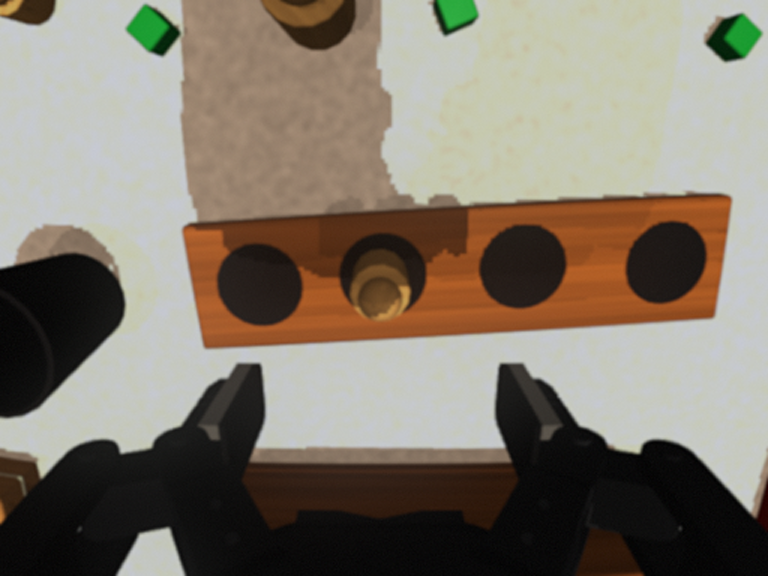

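Short pawn is standing on mark c. I move above the tallest, then check that placement with the fixed cameras.

```bash
python3 -m jog '0 -9 -37 0 0 0 80; 0 -18 -73 0 0 0 80; 0 -27 -110 0 0 0 80; 0 -34.7 -146.4 0 0 0 80; 0 -34.7 -146.4 0 0 0 80'; python3 - <<'E'
from m import *
c=cam("wrist"); save(c,"w5.png")
print(proj(c,[[459.2,-74.6,68.5]])*1.5)
K=[]
for n in("top","scene"):
    c=cam(n); x,y=[int(i) for i in proj(c,[[605,-39,40]])[0]]; print(n,x,y, proj(c,[[605.2,-39.4,58]])[0])
    K.append(cv2.resize(c["pixels"][y-25:y+25,x-25:x+25,::-1],None,fx=8,fy=8,interpolation=cv2.INTER_CUBIC))
cv2.imwrite("pics/p5.png",np.hstack(K))
E
```

```text
clock: 8.22
tcp_pos: [456.3, -74.8, 149.9]
eef_rot: [[-0.001, 0.001, 1.0], [-0.0, 1.0, -0.001], [-1.0, -0.0, -0.001]]
wrist_force: [1.1, -0.4, -0.5]
opening: 0.932
[[377.95899162 312.86681698]]
top 282 146 [283.17234702 145.20189775]
scene 233 226 [233.61362264 219.97792964]
```

View pics/p5.png

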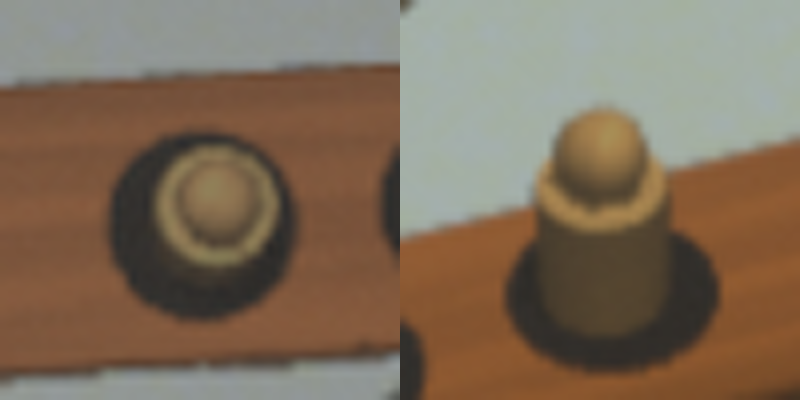

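View pics/w5.png

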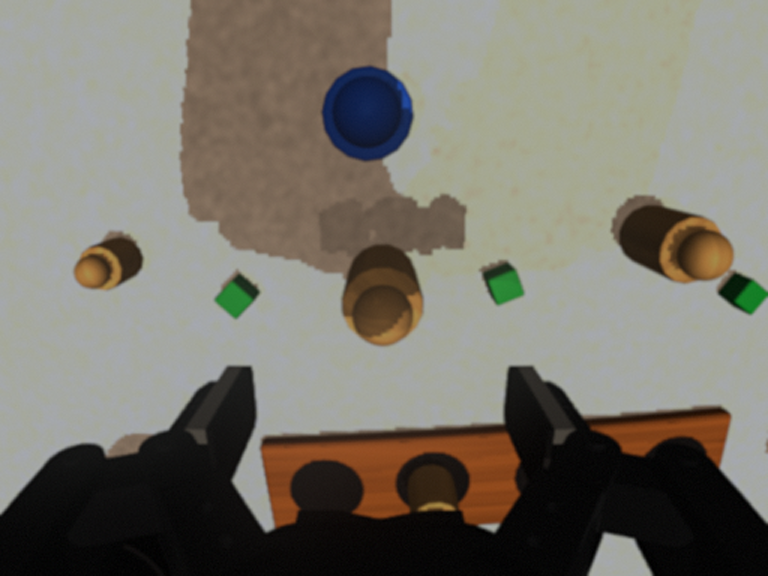

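Top crop: the short pawn stands on mark c, about 1.5 mm off towards -y and 0.7 mm in x, which is acceptable. It suggests a TCP bias of about +1 mm in y, which I'll use from here on. In the wrist view the tallest pawn's head is at (383,315), between the jaws, and the blue look-alike at (367,113) is well clear.

```bash
python3 - <<'E'
from h import *
s=env.read_state(); print(s["tcp_pos"],s["opening"],s["clock"])
E
python3 -m jog '30 1 1 0 0 0 80; 60 1 1 0 0 0 80; 90 1 1 0 0 0 80; 112 1 1 0 0 0 80; 115 1 1 0 0 0 80; 115 1 1 0 0 0 80'
```

```text
[459.65707068 -74.61523782 150.03714216] 0.9347456893092422 8.375
clock: 9.12
tcp_pos: [460.4, -73.5, 35.0]
eef_rot: [[0.0, -0.001, 1.0], [-0.0, 1.0, 0.001], [-1.0, -0.0, 0.0]]
wrist_force: [0.3, -0.1, -0.1]
opening: 0.936
```

```bash
python3 -m jog '0 0 0 0 0 0 30; 0 0 0 0 0 0 30; 0 0 0 0 0 0 30; 0 0 0 0 0 0 30; 0 0 0 0 0 0 30; -10 0 0 0 0 0 30; -40 0 0 0 0 0 30; -80 0 0 0 0 0 30; -115 0 0 0 0 0 30; -115 0 0 0 0 0 30'; python3 - <<'E'
from h import *
c=cam("wrist"); save(c,"w6.png")
s=env.read_state(); print(s["tcp_pos"],s["opening"],s["wrist_force"])
E
```

```text
clock: 10.38
tcp_pos: [461.3, -73.9, 152.8]
eef_rot: [[0.005, -0.0, 1.0], [-0.001, 1.0, 0.0], [-1.0, -0.001, 0.005]]
wrist_force: [-0.2, 0.4, -1.5]
opening: 0.475
[460.36527615 -73.70922688 151.14039161] 0.4761140007087162 [-0.52332496 -0.33223108 -1.01363821]
```

View pics/w6.png

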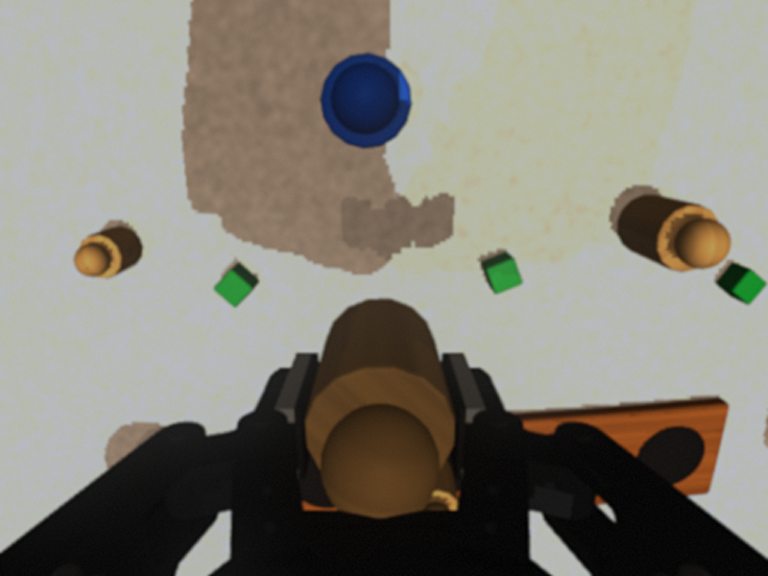

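The tallest pawn is held upright. Next I carry it to mark a.

```bash
python3 -m jog '0 15 10 0 0 0 30; 0 45 30 0 0 0 30; 0 85 56 0 0 0 30; 0 125 83 0 0 0 30; 0 165 110 0 0 0 30; 0 195 129 0 0 0 30; 0 208 138 0 0 0 30; 0 208 138 0 0 0 30; 0 208 138 0 0 0 30'; python3 -m jog '30 0 0 0 0 0 30; 65 0 0 0 0 0 30; 90 0 0 0 0 0 30; 98 0 0 0 0 0 30; 101 0 0 0 0 0 30; 101 0 0 0 0 0 30; 101 0 0 0 0 0 30'
```

```text
clock: 11.55
tcp_pos: [596.8, 133.6, 149.4]
eef_rot: [[-0.001, 0.0, 1.0], [-0.001, 1.0, -0.0], [-1.0, -0.001, -0.001]]
wrist_force: [0.4, -0.3, -0.9]
opening: 0.476
clock: 12.42
tcp_pos: [598.2, 134.5, 49.8]
eef_rot: [[0.001, -0.0, 1.0], [0.0, 1.0, 0.0], [-1.0, 0.0, 0.001]]
wrist_force: [0.7, -0.2, -1.4]
opening: 0.481
```

```bash
python3 -m jog '1 0 0.3 0 0 0 30; 1.5 0 0.3 0 0 0 30; 2 0 0.3 0 0 0 30; 2 0 0.3 0 0 0 30'; python3 - <<'E'
from h import *
K=[]
for n in("top","scene"):
    c=cam(n); x,y=[int(i) for i in proj(c,[[597,133.4,40]])[0]]; print(n,x,y, proj(c,[[597.1,133.4,80.5]])[0])
    K.append(cv2.resize(c["pixels"][y-25:y+25,x-25:x+25,::-1],None,fx=8,fy=8,interpolation=cv2.INTER_CUBIC))
cv2.imwrite("pics/p7.png",np.hstack(K))
E
```

```text
clock: 12.92
tcp_pos: [598.2, 134.5, 47.8]
eef_rot: [[0.001, -0.0, 1.0], [0.0, 1.0, 0.0], [-1.0, 0.0, 0.001]]
wrist_force: [-3.1, -0.7, 7.9]
opening: 0.479
top 200 150 [197.86168535 147.30058096]
scene 316 206 [318.50043955 191.37258134]
```

View pics/p7.png

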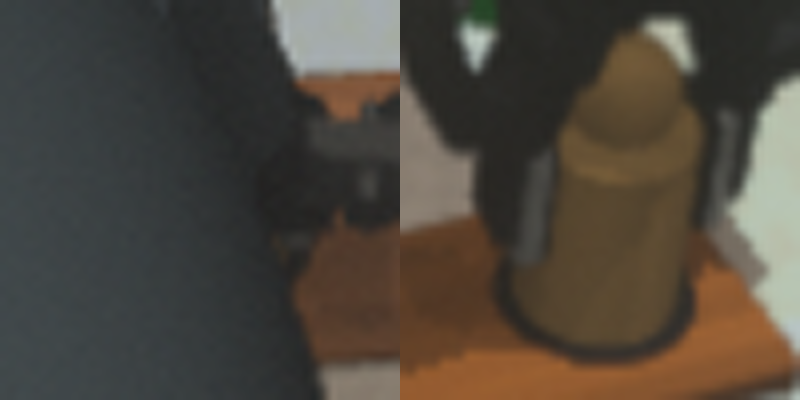

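Contact force is 8 N and the scene crop shows the pawn inside the ring of mark a. I release.

```bash
python3 -m jog '0 0 0 0 0 0 66; 0 0 0 0 0 0 66; 0 0 0 0 0 0 66; 0 0 0 0 0 0 66; -20 0 0 0 0 0 66; -50 0 0 0 0 0 66; -90 0 0 0 0 0 70;-112 0 0 0 0 0 75; -112 0 0 0 0 0 75'
```

```text
clock: 14.15
tcp_pos: [599.0, 134.7, 160.5]
eef_rot: [[0.003, -0.0, 1.0], [0.001, 1.0, 0.0], [-1.0, 0.001, 0.003]]
wrist_force: [-0.2, -0.4, 1.0]
opening: 0.878
```

```bash
python3 -m jog '0 -11 -41 0 0 0 75; 0 -22 -82 0 0 0 75; 0 -34 -124 0 0 0 75; 0 -45 -165 0 0 0 75; 0 -45 -165 0 0 0 75; 0 -45 -165 0 0 0 75'; python3 - <<'E'
from m import *
s=env.read_state(); print(s["tcp_pos"])
c=cam("wrist"); save(c,"w8.png")
print(proj(c,[[433,88.6,57],[433,88.6,0]])*1.5)
K=[]
for n in("top","scene"):
    c=cam(n); x,y=[int(i) for i in proj(c,[[597,133.4,40]])[0]]; print(n,x,y, proj(c,[[597.1,133.4,80.5]])[0])
    K.append(cv2.resize(c["pixels"][y-25:y+25,x-25:x+25,::-1],None,fx=8,fy=8,interpolation=cv2.INTER_CUBIC))
cv2.imwrite("pics/p8.png",np.hstack(K))
E
```

```text
clock: 14.9
tcp_pos: [433.4, 89.5, 158.5]
eef_rot: [[0.0, -0.0, 1.0], [0.0, 1.0, 0.0], [-1.0, 0.0, 0.0]]
wrist_force: [0.0, -0.7, 0.3]
opening: 0.876
[433.39466915  89.52521751 158.50208012]
[[375.80597587 293.05497069]
 [376.3872855  264.98834199]]
top 200 150 [197.86168535 147.30058096]
scene 316 206 [318.50043955 191.37258134]
```

View pics/w8.png

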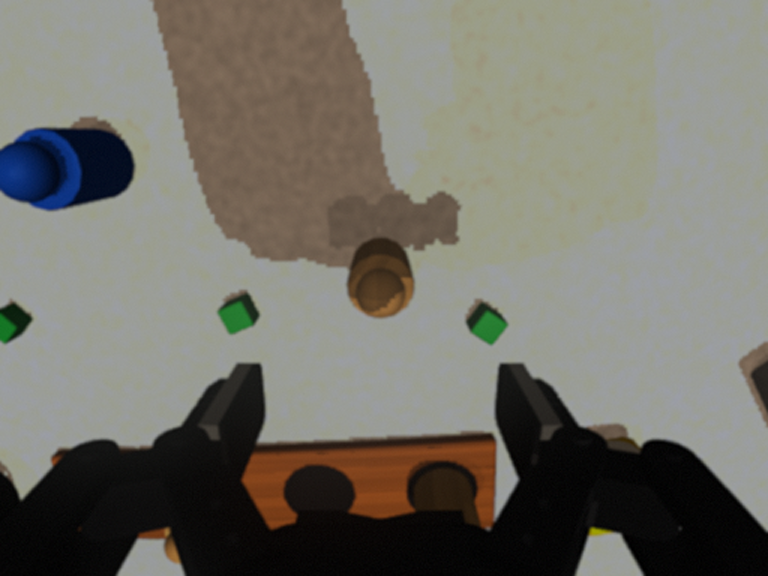

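View pics/p8.png

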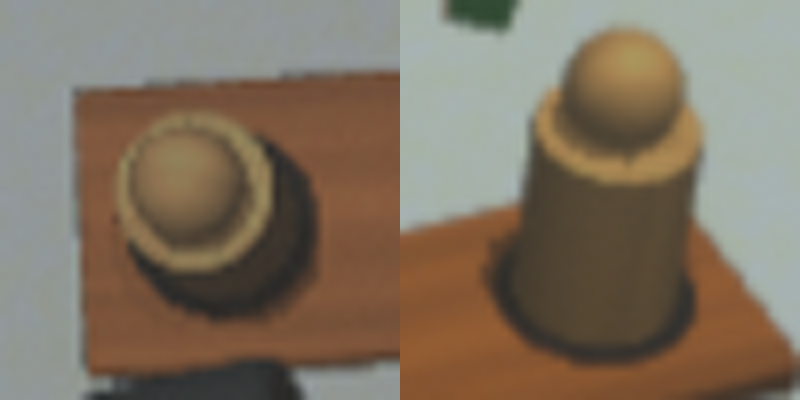

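The tallest stands within about 1 mm of centre on mark a. The tall pawn's head is at (380,290), with the two green cubes at (238,313) and (487,322) to either side. I narrow the opening to 60 for clearance and go down.

```bash
python3 -m jog '30 0 -1 0 0 0 60; 65 0 -1 0 0 0 60; 95 0 -1 0 0 0 60; 120 0 -1 0 0 0 60; 131 0 -1 0 0 0 60; 131 0 -1 0 0 0 60; 131 0 -1 0 0 0 60'; python3 -m jog '0 0 0 0 0 0 25; 0 0 0 0 0 0 25; 0 0 0 0 0 0 25; 0 0 0 0 0 0 25; 0 0 0 0 0 0 25; -10 0 0 0 0 0 25; -40 0 0 0 0 0 25; -80 0 0 0 0 0 25; -118 0 0 0 0 0 25; -118 0 0 0 0 0 25'; python3 - <<'E'
from h import *
c=cam("wrist"); save(c,"w9.png",1)
s=env.read_state(); print(s["tcp_pos"],s["opening"],s["wrist_force"])
E
```

```text
clock: 15.92
tcp_pos: [432.7, 89.6, 28.5]
eef_rot: [[0.001, -0.0, 1.0], [0.0, 1.0, 0.0], [-1.0, 0.0, 0.001]]
wrist_force: [-0.9, 0.4, 1.0]
opening: 0.702
clock: 17.18
tcp_pos: [433.7, 89.8, 149.0]
eef_rot: [[0.006, -0.0, 1.0], [0.001, 1.0, 0.0], [-1.0, 0.001, 0.006]]
wrist_force: [0.5, 0.0, -0.7]
opening: 0.421
[432.77780125  89.59048216 147.35354127] 0.4208084193084468 [-0.09734367 -0.01069227 -1.50581701]
```

View pics/w9.png

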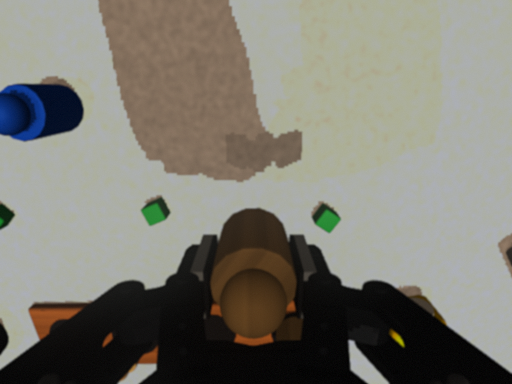

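```bash
python3 -m jog '0 -4 15 0 0 0 25; 0 -12 45 0 0 0 25; 0 -22 85 0 0 0 25; 0 -32 123 0 0 0 25; 0 -40 152 0 0 0 25; 0 -44.3 168.5 0 0 0 25; 0 -44.3 168.5 0 0 0 25; 0 -44.3 168.5 0 0 0 25'; python3 -m jog '30 0 0 0 0 0 25; 65 0 0 0 0 0 25; 90 0 0 0 0 0 25; 99 0 0 0 0 0 25; 103 0 0 0 0 0 25; 103 0 0 0 0 0 25; 103 0 0 0 0 0 25'; python3 - <<'E'
from h import *
K=[]
for n in("top","scene"):
    c=cam(n); x,y=[int(i) for i in proj(c,[[600,44.2,40]])[0]]
    K.append(cv2.resize(c["pixels"][y-25:y+25,x-25:x+25,::-1],None,fx=8,fy=8,interpolation=cv2.INTER_CUBIC))
cv2.imwrite("pics/p10.png",np.hstack(K))
E
```

```text
clock: 18.23
tcp_pos: [599.8, 45.0, 144.7]
eef_rot: [[-0.002, -0.0, 1.0], [-0.0, 1.0, 0.0], [-1.0, -0.0, -0.002]]
wrist_force: [-1.1, 0.0, -1.0]
opening: 0.419
clock: 19.1
tcp_pos: [601.0, 45.2, 43.7]
eef_rot: [[0.001, -0.0, 1.0], [0.0, 1.0, 0.0], [-1.0, 0.0, 0.001]]
wrist_force: [0.5, 0.6, -1.2]
opening: 0.414
```

View pics/p10.png

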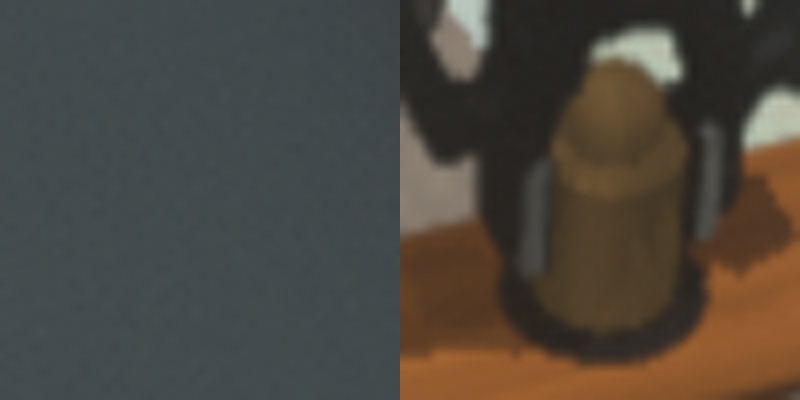

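The pawn is centred over mark b. I lower it to contact.

```bash
python3 -m jog '1 0 0 0 0 0 25; 2 0 0 0 0 0 25; 2.5 0 0 0 0 0 25; 2.5 0 0 0 0 0 25'
```

```text
clock: 19.7
tcp_pos: [600.5, 45.1, 40.8]
eef_rot: [[0.0, -0.0, 1.0], [-0.0, 1.0, 0.0], [-1.0, -0.0, 0.0]]
wrist_force: [-2.1, 0.4, 5.8]
opening: 0.418
```

```bash
python3 -m jog '0 0 0 0 0 0 58; 0 0 0 0 0 0 58; 0 0 0 0 0 0 58; 0 0 0 0 0 0 58; -20 0 0 0 0 0 58; -50 0 0 0 0 0 58; -90 0 0 0 0 0 58;-110 0 0 0 0 0 60; -110 0 0 0 0 0 60'; python3 -m jog '0 -30 -16 0 0 0 60; 0 -70 -38 0 0 0 60; 0 -110 -60 0 0 0 60; 0 -150 -82 0 0 0 60; 0 -190 -104 0 0 0 60; 0 -230 -126 0 0 0 60; 0 -260 -143 0 0 0 60; 0 -281.5 -154 0 0 0 60; 0 -281.5 -154 0 0 0 60; 0 -281.5 -154 0 0 0 60'; python3 - <<'E'
from m import *
c=cam("wrist"); save(c,"w11.png")
s=env.read_state(); print(s["tcp_pos"])
print(proj(c,[[446.3,-237.4,34.5]])*1.5)
K=[]
for n in("top","scene"):
    c=cam(n); x,y=[int(i) for i in proj(c,[[600,44.2,40]])[0]]; print(n,x,y, proj(c,[[600,44.2,69]])[0])
    K.append(cv2.resize(c["pixels"][y-25:y+25,x-25:x+25,::-1],None,fx=8,fy=8,interpolation=cv2.INTER_CUBIC))
cv2.imwrite("pics/p11.png",np.hstack(K))
E
```

```text
clock: 20.82
tcp_pos: [601.4, 45.2, 151.7]
eef_rot: [[0.003, -0.0, 1.0], [0.0, 1.0, 0.0], [-1.0, 0.0, 0.003]]
wrist_force: [0.7, 0.4, -0.2]
opening: 0.703
clock: 22.08
tcp_pos: [446.3, -235.9, 149.6]
eef_rot: [[-0.001, 0.0, 1.0], [0.001, 1.0, -0.0], [-1.0, 0.001, -0.001]]
wrist_force: [-0.3, -0.5, 0.2]
opening: 0.704
[ 446.5853593  -235.69228038  149.71851175]
[[374.75625791 286.1635088 ]]
top 242 149 [242.37574372 146.74753276]
scene 274 216 [275.18123851 205.41498118]
```

View pics/w11.png

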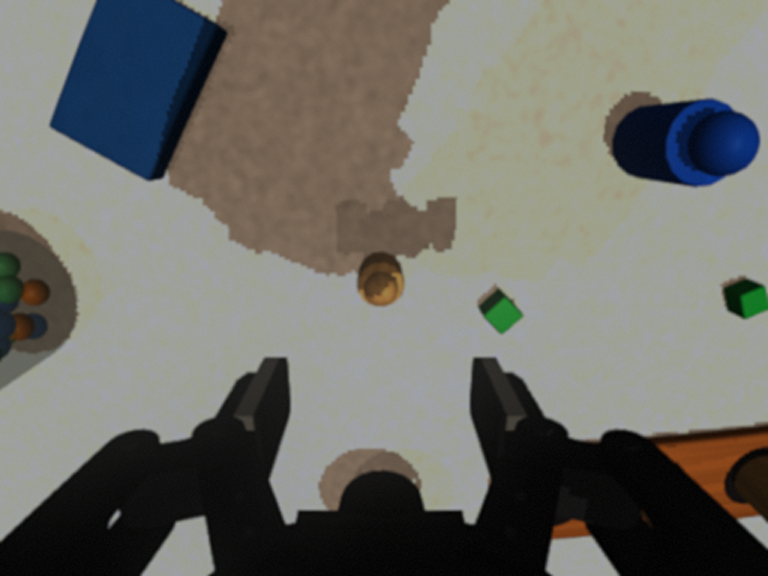

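View pics/p11.png

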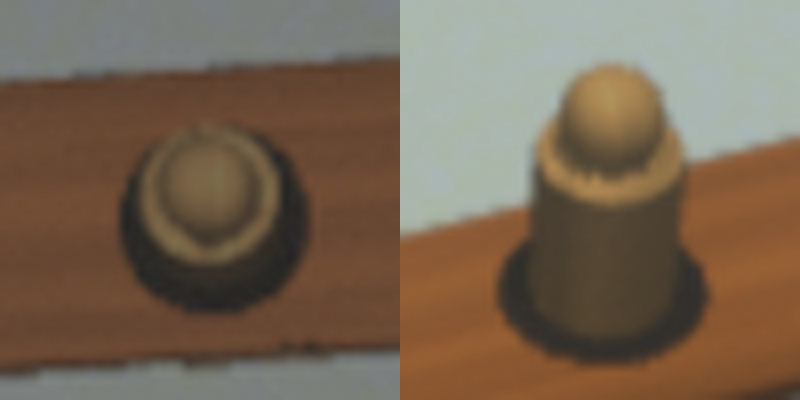

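The tall pawn is centred on mark b to under 1 mm. The shortest pawn's head is at (381,287), with the cube at (500,310) about 60 mm off. I narrow the opening to 48 and descend.

```bash
python3 -m jog '25 0 0.2 0 0 0 48; 60 0 0.2 0 0 0 48; 90 0 0.2 0 0 0 48; 115 0 0.2 0 0 0 48; 125 0 0.2 0 0 0 48; 129 0 0.2 0 0 0 48; 129 0 0.2 0 0 0 48; 129 0 0.2 0 0 0 48'; python3 -m jog '0 0 0 0 0 0 15; 0 0 0 0 0 0 15; 0 0 0 0 0 0 15; 0 0 0 0 0 0 15; 0 0 0 0 0 0 15; -10 0 0 0 0 0 15; -40 0 0 0 0 0 15; -80 0 0 0 0 0 15; -118 0 0 0 0 0 15; -118 0 0 0 0 0 15'; python3 - <<'E'
from h import *
c=cam("wrist"); save(c,"w12.png",1)
s=env.read_state(); print(s["tcp_pos"],s["opening"],s["wrist_force"])
E
```

```text
clock: 23.22
tcp_pos: [447.3, -236.6, 22.1]
eef_rot: [[0.001, -0.0, 1.0], [-0.001, 1.0, 0.0], [-1.0, -0.001, 0.001]]
wrist_force: [0.8, -0.9, -0.0]
opening: 0.562
clock: 24.48
tcp_pos: [448.3, -237.3, 142.7]
eef_rot: [[0.005, -0.0, 1.0], [-0.003, 1.0, 0.0], [-1.0, -0.003, 0.005]]
wrist_force: [0.5, 0.0, -1.1]
opening: 0.293
[ 447.46439507 -236.79935042  140.90019014] 0.2935730355954993 [ 0.37265669 -0.33153293 -0.09317838]
```

View pics/w12.png

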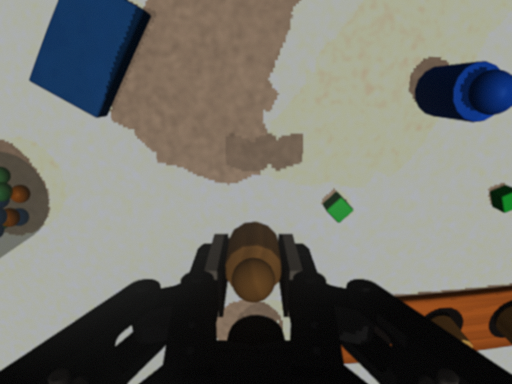

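```bash
python3 -m jog '0 11 15 0 0 0 15; 0 33 45 0 0 0 15; 0 63 85 0 0 0 15; 0 91 122 0 0 0 15; 0 113 151 0 0 0 15; 0 123.8 165.5 0 0 0 15; 0 123.8 165.5 0 0 0 15; 0 123.8 165.5 0 0 0 15'; python3 -m jog '30 0 0 0 0 0 15; 65 0 0 0 0 0 15; 90 0 0 0 0 0 15; 99 0 0 0 0 0 15; 103 0 0 0 0 0 15; 103 0 0 0 0 0 15; 103 0 0 0 0 0 15'; python3 - <<'E'
from h import *
K=[]
for n in("top","scene"):
    c=cam(n); x,y=[int(i) for i in proj(c,[[611.4,-113.7,30]])[0]]
    K.append(cv2.resize(c["pixels"][y-25:y+25,x-25:x+25,::-1],None,fx=8,fy=8,interpolation=cv2.INTER_CUBIC))
cv2.imwrite("pics/p13.png",np.hstack(K))
E
```

```text
clock: 25.52
tcp_pos: [611.3, -112.9, 138.8]
eef_rot: [[-0.001, 0.0, 1.0], [-0.0, 1.0, -0.0], [-1.0, -0.0, -0.001]]
wrist_force: [-0.2, 0.5, 0.5]
opening: 0.289
clock: 26.4
tcp_pos: [612.8, -112.7, 37.3]
eef_rot: [[0.001, -0.0, 1.0], [-0.0, 1.0, 0.0], [-1.0, -0.0, 0.001]]
wrist_force: [0.6, 0.2, -0.1]
opening: 0.291
```

View pics/p13.png

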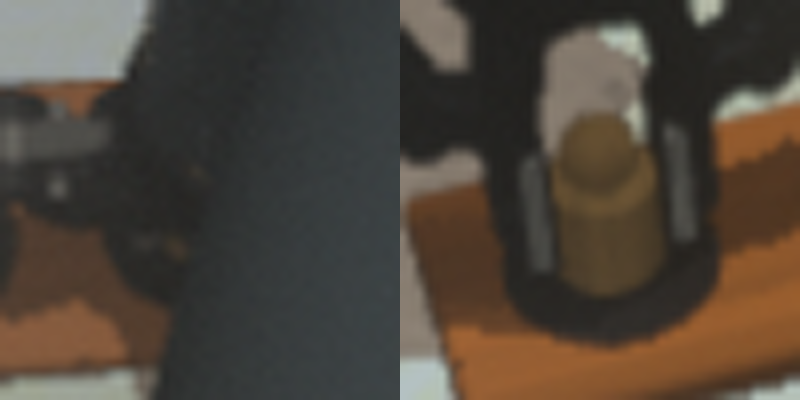

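```bash
python3 -m jog '1 0 0 0 0 0 15; 2 0 0 0 0 0 15; 3 0 0 0 0 0 15; 3 0 0 0 0 0 15; 3 0 0 0 0 0 15'
```

```text
clock: 27.12
tcp_pos: [612.3, -112.5, 34.2]
eef_rot: [[0.001, -0.0, 1.0], [-0.0, 1.0, 0.0], [-1.0, -0.0, 0.001]]
wrist_force: [-3.4, 0.4, 8.8]
opening: 0.29
```

```bash
python3 -m jog '0 0 0 0 0 0 46; 0 0 0 0 0 0 46; 0 0 0 0 0 0 46; 0 0 0 0 0 0 46; -20 0 0 0 0 0 46; -50 0 0 0 0 0 46; -90 0 0 0 0 0 46;-120 0 0 0 0 0 60; -150 0 0 0 0 0 60'; python3 -m jog '0 -10 -40 0 0 0 60; 0 -20 -80 0 0 0 60; 0 -30 -120 0 0 0 60; 0 -40 -160 0 0 0 60; 0 -40 -200 0 0 0 60; 0 -40 -200 0 0 0 60'; python3 - <<'E'
from h import *
c=cam("top"); save(c,"t14.png"); cs=cam("scene"); save(cs,"s14.png")
M=[(597.1,133.4,80.5),(600,44.2,69),(605.2,-39.4,58),(611.4,-113.7,46.5)]
for n,c in(("t",c),("s",cs)):
  K=[]
  for q in M:
    x,y=[int(i) for i in proj(c,[[q[0],q[1],35]])[0]]; r=proj(c,[q])[0]
    print(n,((r-[x-18,y-22]+.5)*10).round())
    im=cv2.resize(c["pixels"][y-22:y+18,x-18:x+18,::-1],None,fx=10,fy=10,interpolation=cv2.INTER_CUBIC)
    K.append(im)
  cv2.imwrite(f"pics/f{n}.png",np.vstack([np.hstack(K[:2]),np.hstack(K[2:])])[:, :])
E
cd pics; python3 -c "
import cv2
for n in 'ts':
    i=cv2.imread(f'f{n}.png'); cv2.imwrite(f'f{n}.png',cv2.resize(i,None,fx=.7,fy=.7))"
```

```text
clock: 28.25
tcp_pos: [612.2, -112.5, 184.4]
eef_rot: [[0.0, -0.0, 1.0], [-0.0, 1.0, 0.0], [-1.0, -0.0, 0.0]]
wrist_force: [0.2, -0.5, 0.0]
opening: 0.703
clock: 29.0
tcp_pos: [409.8, -152.5, 183.6]
eef_rot: [[-0.001, 0.001, 1.0], [-0.0, 1.0, -0.001], [-1.0, -0.0, -0.001]]
wrist_force: [0.1, -0.2, -0.3]
opening: 0.704
t [164. 198.]
t [189. 202.]
t [197. 207.]
t [198. 219.]
s [220.  59.]
s [197.  99.]
s [191. 145.]
s [181. 191.]
```

View pics/t14.png

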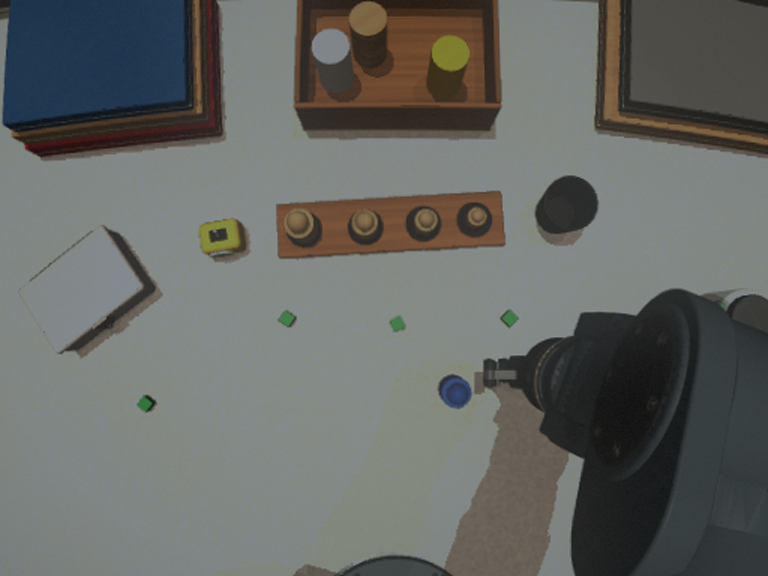

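View pics/ft.png

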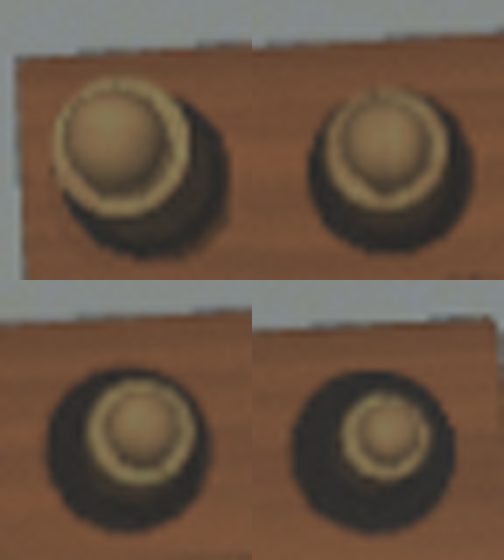

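View pics/fs.png

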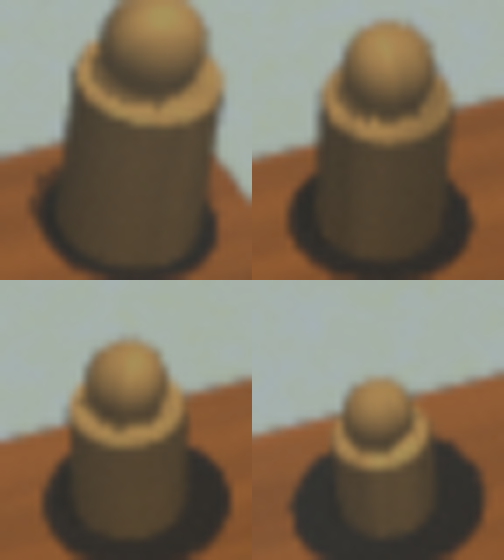

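The top view shows all four pawns upright on their marks, with the timer at (221,237) and the cup at (567,205) unmoved. Every pawn is within about 2 mm of its mark's centre. I hand in.

```bash
python3 -c "
from rig import env
print(env.read_state()['clock']); env.job_done()"
```

```text
29.1
the job is handed in; nothing more can be done
```

The four pawns stand upright on the board in height order: tallest on mark_a next to the timer, tall on mark_b, short on mark_c, and shortest on mark_d next to the dice cup. I let go of each one after it touched the board, and handed the job in at 29 s on the clock.

In the last top and scene pictures:
- **Centring:** every pawn is within about 2 mm of its mark's centre. The short one is about 1.5–2 mm off towards -y, and the other three are 1–2 mm off or less.
- **Other objects:** in the top picture the timer, the dice cup, the green cubes and the blue look-alike are where they started.
- **Forces:** the wrist force readings printed after each move stayed under about 10 N.

Two readings disagreed. The wrist camera showed objects about 2–3 mm further towards +y than the fixed cameras did. The two fixed cameras also differed by 1–2 mm on where the short and shortest pawns stand. I corrected +1 mm in y for every pawn after the short one, which I placed first; I did not go back to nudge it.

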